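# Sweep loose terminal nuts off an instrument into the stock bin

## Task

Three loose brass nuts have been left on top of the low bench power supply: with your fingertips, sweep them across the cover and over its side edge so that all three drop into the open bin standing against that side. Only push the nuts, do not pinch them or pick them up, and leave the little jar standing on the cover, the bin and everything else on the bench where they are.

Things in the scene. Friction and masses are not known exactly. Their poses are not given: they have to be found in the camera images.
- cover (a point): centre of the top cover of the low off-white power supply, which does not move. The cover is flat and level, 255 mm along x by 215 mm along y, without a rim, 52 mm above the bench. The axes are the supply's: x from its front panel to its rear, y to its left side, z up
- nut1: plain brass hexagon nut lying flat on the supply's cover, 19 mm across the flats, 22 mm across the corners, 10 mm high, about 17 g; its origin is its centre, half-way up. It slides freely when pushed and does not roll. The three nuts are alike
- nut2: plain brass hexagon nut lying flat on the supply's cover, 19 mm across the flats, 22 mm across the corners, 10 mm high, about 17 g; its origin is its centre, half-way up. It slides freely when pushed and does not roll. The three nuts are alike
- nut3: plain brass hexagon nut lying flat on the supply's cover, 19 mm across the flats, 22 mm across the corners, 10 mm high, about 17 g; its origin is its centre, half-way up. It slides freely when pushed and does not roll. The three nuts are alike
- bin: open grey plastic bin, loose on the bench, 240 mm along its x, 100 mm along its y, 40 mm high, so its rim is 12 mm below the cover; walls and floor 4 mm thick; 0.35 kg; origin at the centre of its underside, axes parallel to the supply's. It stands against the left or the right side of the supply (the other side has the case), with a gap of 2 to 6 mm and up to 12 mm forward or back of the middle
- jar: small white-sided screw-top flux jar with a black cap, 36 mm across, 40 mm high, about 70 g, standing on the cover among the nuts; origin at the centre of its underside. Nuts and jar stand one behind the other along the supply's x, about 62 mm apart (at least 50 mm), in any order, each up to 60 mm left or right of the middle
- case: closed grey plastic assortment case, 240 mm x 100 mm, closed lid 41 mm above the bench, standing against the side of the supply opposite to the bin; origin at the centre of its underside
- mug: white mug on the bench, 80 mm across, 92 mm high, out of the way to the robot's left; origin at the centre of its underside
- meter: black hand-held multimeter lying on the bench, 185 x 90 x 50 mm high, out of the way to the robot's right; origin at the centre of its underside
Mind the look-alikes: they are no part of the job. Leave any brown, green or red look-alike of the jar alone.

How it is judged:
By the outcome, as a careful person would: the job done as asked, in the order asked, and still so for the second after the job is handed in, with the robot touching nothing.
It also fails if it takes over 45 s, if anything falls off the work surface, if the arm or the gripper's body presses on something with over 40 N, if the wrist force passes 120 N, or if a joint passes its speed limit or range.

## Robot

A 6-joint arm with a two-finger parallel gripper is mounted at the origin on the work surface. World frame = base frame: x ahead of the robot, y to its left, z up, the work surface at z = 0. Lengths are in m, angles in rad, forces in N, time in s.
With the tool pointing down it reaches from about 0.375 to 0.925 m from the base axis. Payload 5.7 kg.
Tool frame: the origin (TCP) lies on the centre line of the jaws, within the pads' length; the fingertips stand 25 mm ahead of it and the grasp point (between the pads) lies 6 mm ahead of it; y points along the fingers, x is the direction in which the jaws open and shut, and the axes are right-handed (so a half turn about y gives the same grasp; the last joint's range is limited). The gripper opens to 88 mm and grips with 3 to 60 N. Pads are 20 mm wide; open, the fingers measure 115 mm over their backs; the gripper's body (75 mm by 178 mm) begins 61 mm behind the grasp point.
Start: joints at [-1.356, 0.359, 1.51, -0, 1.272, -0.115], TCP at [0.194, -0.568, 0.248] pointing down, gripper open.
Joint ranges: [-2.97, 2.97], [-1.01, 2.36], [0.21, 2.38], [-0.96, 4.11], [0.2, 2.71], [-2.98, 2.98]. Speed limits (rad/s): [2.39, 2.39, 3.14, 3.14, 3.14, 3.14].

## Interface

Orientations are given as a unit quaternion [w, x, y, z].
In Python, from rig import sensors, eyes, env, finder gives the robot as it stands. The module is installed in compiled form; this text tells all that it offers.
- The arm moves only by the tool move_arm, never from a script. Its argument "moves" is a list of rows, each a list of 3 entries, a list of its own where there are three numbers: the shift along the world's x, y, z in mm, then the turn, a rotation vector about the world's x, y, z in rad, then the opening, from 0 (shut) to 1 (fully open). A call has exactly 5 rows; each row is the pose to reach, as a shift and turn from the pose commanded when the call began; what a row does not reach only later rows make up. A row lasts 1/8 s, in which the tool goes at most 62.5 mm and 10.7 degrees, less where a joint would pass 70% of its speed; a pose out of reach is approached as far as the arm can. A call with a gripper value outside its range is refused whole. The fingers move at their own pace and stop on an object; the grip force is fixed at half the most. Time passes only in rows, so rows that repeat a pose let the fingers close, or fill a call up. It gives the time, the measured TCP pose, the force and the opening at its end, in the units of the state.
- sensors.state(): the state, without advancing time (a new reading comes with each control period).
- eyes.read_camera(name): name is "scene" or "top" or "wrist"; returns the picture (480x640x3 uint8, red, green, blue); there is no depth.
- eyes.calibration(name): a dict with "camera_matrix" (3x3 intrinsics, pixels), "R" (3x3) and "t" (3): a world point X has camera coordinates R X + t; the wrist camera has in their place "mount" (4x4, takes a point from camera to tool coordinates, whose origin is the TCP and whose axes are the tool frame's). Camera axes: x right, y down, z forward; pixel columns grow to the right and rows downward; lengths in m; the calibration is good to about 2 mm. The wrist camera is an equidistant fisheye: a pixel r from the principal point sees the ray r / f radians off the axis. A picture is of the moment at which its call begins: read the wrist's pose just before it. calibration takes no time and is no camera call.
- env.sign_off(): hands the job in, once; it reports no verdict.
Trained networks look in the newest picture that a camera, given by its name, has taken for a name from the list of things; names that differ only in an ending like _2 or _b are one class to them, and where a whole thing is asked for, a point or a joint stands for the part that bears it (a point fixed in the world has none). Each returns a list of dicts, best first, with "conf" (0 to 1); they miss things now and then, are a little off and sometimes report something else, mostly with a low value. They report only what shows in the picture. A call takes as long as a camera call. They do not tell look-alikes from the thing itself.
- finder.boxes_of(name, camera): "box" ([left, top, right, bottom] as shares, 0 to 1, of the picture: columns of its width, rows of its height, round what is visible of it).
- finder.masks_of(name, camera): "pixels" (480x640 bool, what is visible of it) and "box" ([left, top, right, bottom] as shares, 0 to 1, of the picture: columns of its width, rows of its height, round what is visible of it).
- finder.spot_point(name, camera): "location" ([column, row] as shares, 0 to 1, of the picture: columns of its width, rows of its height: a listed point, or the origin of a listed thing).
The state is a dict: "time_s": time; "qpos": joint angles; "joint_velocities": joint speeds; "effort": joint torques, N m; "position": TCP position; "tcp_rot": TCP orientation; "force": force on the tool from outside, world axes, zero at the start; "wrist_torque": the same for the moment, N m; "grip_width": opening from 0.0 (shut) to 1.0 (fully open).
Only numpy, scipy, OpenCV 4.12 (cv2) and the standard library are available. Lean on these libraries where they do the work, as an engineer would, in place of code of your own. Each camera call takes 0.05 s, during which the arm holds its last target. There are 200 camera calls.

## Working session

There is one attempt and no reset: what is moved stays moved. The work goes in short steps, Python scripts to look and compute and a tool call to move; the robot and the scene stay as the last step left them, time stands still between calls to the robot, and variables do not carry over. Pictures are saved under pics/ and viewed, about 8 in all and at most 12, crops included, and the job is handed in when it is done.

Besides the shell and the picture viewer there is one more tool, called as name(argument=value, ...), one argument or row to a line, values as JSON. move_arm: Moves the arm, as the interface text tells. Its arguments: {"type":"object","properties":{"moves":{"type":"array"}},"required":["moves"]}

```bash
mkdir -p pics; cat > h.py <<'E'
import numpy as np, cv2
from rig import sensors, eyes, env, finder
def ray(cam,u,v,z):
    c=eyes.calibration(cam);K=np.array(c["camera_matrix"]);R=np.array(c["R"]);t=np.array(c["t"])
    d=R.T@np.linalg.inv(K)@np.array([u,v,1.]);o=-R.T@t
    return o+d*(z-o[2])/d[2]
def proj(cam,X):
    c=eyes.calibration(cam);p=np.array(c["R"])@np.array(X)+np.array(c["t"]);p=np.array(c["camera_matrix"])@p
    return p[:2]/p[2]
def save(im,n): cv2.imwrite("pics/"+n,cv2.cvtColor(im,cv2.COLOR_RGB2BGR))
E
python3 - <<'E'
from h import *
np.set_printoptions(precision=4,suppress=True)
s=sensors.state();print(s["time_s"],s["position"],s["tcp_rot"])
for cam in("top","scene"):
    save(eyes.read_camera(cam),cam+"1.png")
for n,z in(("cover",.052),("nut1",.057),("jar",.052),("bin",0),("case",0)):
    for cam in("top","scene"):
        for r in finder.spot_point(n,cam)[:5]:
            u,v=r["location"][0]*640,r["location"][1]*480
            print(n,cam,round(r["conf"],2),round(u),round(v),ray(cam,u,v,z))
for n,zz in(("cover",.052),("bin",.04),("case",.041)):
    for r in finder.masks_of(n,"top")[:2]:
        m=r["pixels"].astype(np.uint8);cs,_=cv2.findContours(m,0,2)
        b=cv2.boxPoints(cv2.minAreaRect(max(cs,key=cv2.contourArea)))
        print(n,r["conf"],[ray("top",*p,zz)[:2].round(4) for p in b])
E
```

```text
0.0 [ 0.1942 -0.567   0.2468] [ 0.5757 -0.5748  0.4116 -0.4107]
cover top 0.95 285 243 [0.5593 0.0794 0.052 ]
nut1 top 0.6 275 224 [0.6025 0.1033 0.057 ]
nut1 top 0.56 307 284 [0.4654 0.0281 0.057 ]
nut1 top 0.47 287 203 [0.6526 0.0761 0.057 ]
nut1 scene 0.63 326 284 [0.6517 0.0697 0.057 ]
nut1 scene 0.49 357 271 [0.5918 0.1127 0.057 ]
nut1 scene 0.41 345 224 [0.4643 0.0308 0.057 ]
jar top 0.78 270 335 [0.3524 0.1095 0.052 ]
jar top 0.61 343 342 [ 0.3376 -0.0515  0.052 ]
jar top 0.5 299 256 [0.5295 0.0485 0.052 ]
jar top 0.5 307 282 [0.4693 0.0291 0.052 ]
jar top 0.47 292 166 [0.7438 0.067  0.052 ]
jar scene 0.77 398 226 [0.4172 0.141  0.052 ]
jar scene 0.76 367 217 [0.4166 0.0646 0.052 ]
jar scene 0.6 305 339 [0.7932 0.0916 0.052 ]
jar scene 0.52 340 246 [0.5313 0.0469 0.052 ]
jar scene 0.51 334 205 [ 0.4096 -0.0237  0.052 ]
bin top 0.65 220 242 [0.5713 0.2388 0.    ]
bin top 0.59 287 199 [0.6784 0.0804 0.    ]
bin scene 0.94 412 302 [ 0.5738  0.233  -0.    ]
case top 0.72 358 253 [ 0.5457 -0.0888  0.    ]
case scene 0.63 282 252 [ 0.5558 -0.0865  0.    ]
cover 0.7 [array([0.4232, 0.1826]), array([0.7058, 0.1785]), array([ 0.6942, -0.0451]), array([ 0.4126, -0.0302])]
bin 0.67 [array([0.447 , 0.2848]), array([0.6909, 0.285 ]), array([0.6852, 0.1806]), array([0.4417, 0.1847])]
case 0.66 [array([ 0.6708, -0.0367]), array([ 0.6708, -0.1419]), array([ 0.4173, -0.1364]), array([ 0.4173, -0.0358])]
```

View pics/top1.png

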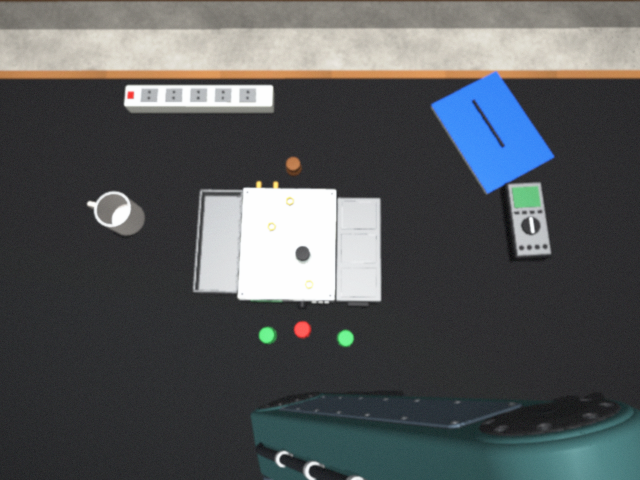

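View pics/scene1.png

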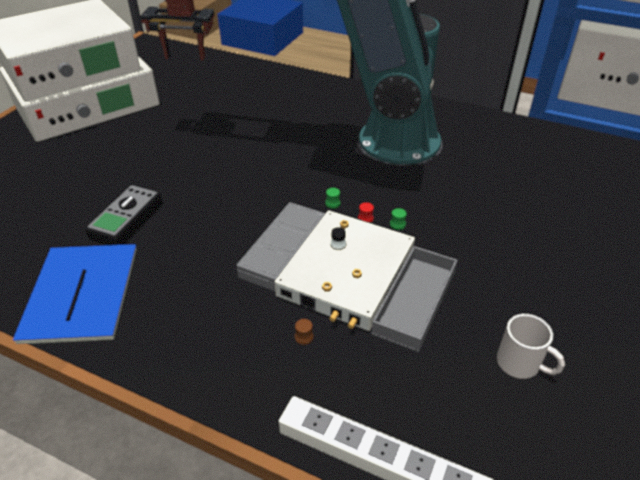

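The top view shows the off-white supply, with the bin on its left (220,242) and the case on its right (358,250). The nuts are at about (290,201), (271,227) and (309,285), and the black-capped jar is at (303,254). The jar look-alikes stand on the bench, not on the cover: brown (293,164), red (302,329) and green (267,335) and (345,338). I'll refine the positions by colour.

```bash
python3 - <<'E'
from h import *
from scipy.spatial.transform import Rotation as Rn
np.set_printoptions(precision=4,suppress=True)
w=sensors.state()["tcp_rot"];print(Rn.from_quat([*w[1:],w[0]]).as_matrix())
def seg(cam,roi):
    im=cv2.cvtColor(cv2.imread(f"pics/{cam}1.png"),cv2.COLOR_BGR2RGB).astype(int)
    M=np.zeros(im.shape[:2],bool);x0,y0,x1,y1=roi;M[y0:y1,x0:x1]=1
    yl=((im[...,0]-im[...,2])>35)&M
    n,l,st,c=cv2.connectedComponentsWithStats(yl.astype(np.uint8))
    for i in range(1,n):
        if st[i,4]>8: print(cam,"yellow",c[i],st[i],ray(cam,*c[i],.058))
    return im
im=seg("top",(236,185,340,306)); seg("scene",(276,210,415,325))
m=((im.min(2)>195)).astype(np.uint8);m[:185]=0;m[306:]=0;m[:,:230]=0;m[:,345:]=0
cs,_=cv2.findContours(cv2.morphologyEx(m,cv2.MORPH_CLOSE,np.ones((9,9))),0,2);c=max(cs,key=cv2.contourArea)
r=cv2.minAreaRect(np.array([ray("top",*p[0],.052)[:2]*1000 for p in c],np.float32));print("cover",r,cv2.boxPoints(r))
d=((im.max(2)<70)).astype(np.uint8);d[:,:250]=0;d[:,330:]=0;d[:240]=0;d[:,:][270:]=0
ys,xs=np.nonzero(d);print("jar cap",xs.mean(),ys.mean(),len(xs),ray("top",xs.mean(),ys.mean(),.092))
save(cv2.resize(im[180:310,185:390].astype(np.uint8),None,fx=3.8,fy=3.8,interpolation=cv2.INTER_CUBIC),"crop.png")
E
```

```text
[[ 0.3238 -0.      0.9461]
 [-0.9461  0.0001  0.3238]
 [-0.0001 -1.      0.    ]]
top yellow [258.5 186. ] [256 185   6   3  18] [0.6921 0.1429 0.058 ]
top yellow [275.2083 186.2917] [272 185   7   4  24] [0.6914 0.1042 0.058 ]
top yellow [289.1  200.45] [286 197   8   8  40] [0.6574 0.0715 0.058 ]
top yellow [271.1622 226.027 ] [267 222   9   9  37] [0.597  0.1114 0.058 ]
top yellow [308.6552 283.6897] [305 280   8   9  29] [0.4653 0.0251 0.058 ]
scene yellow [365.7586 215.4253] [357 210  17  13 174] [0.4192 0.0623 0.058 ]
scene yellow [343.9365 223.2063] [340 219   9  10  63] [0.4657 0.0276 0.058 ]
scene yellow [356.561  272.5976] [352 268  10  11  82] [0.5976 0.1137 0.058 ]
scene yellow [326.5568 285.7045] [321 281  12  11  88] [0.6575 0.0728 0.058 ]
scene yellow [333.7143 315.2597] [329 310  10  12  77] [0.722  0.1178 0.058 ]
scene yellow [352.5263 320.7368] [348 317  10   8  57] [0.719  0.1559 0.058 ]
scene yellow [303.407  321.8488] [295 318  18   7  86] [0.7614 0.072  0.058 ]
cover ((557.4362182617188, 77.71110534667969), (263.91339111328125, 263.1962890625), 89.61056518554688) [[424.9442 -53.3481]
 [688.1344 -55.137 ]
 [689.9282 208.7703]
 [426.738  210.5592]]
jar cap nan nan 0 [nan nan nan]<stdin>:18: RuntimeWarning: Mean of empty slice.
  ret = ret.dtype.type(ret / rcount)
```

View pics/crop.png

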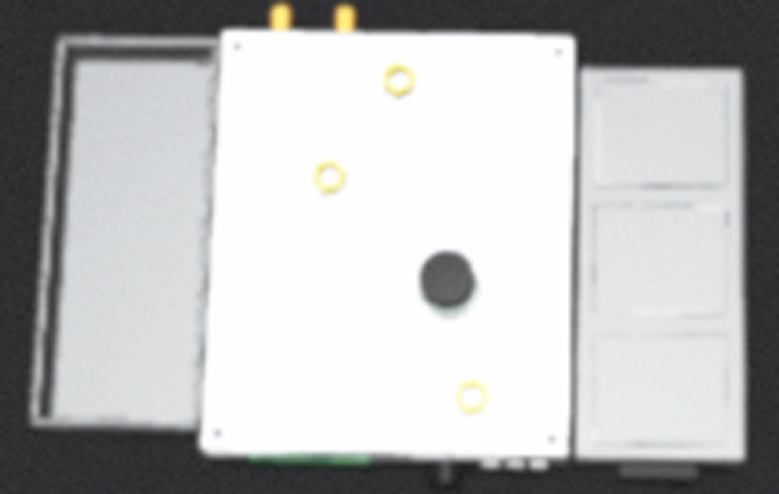

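The enlarged crop confirms it. The three brass rings are at crop (399,80), (329,177) and (472,397), and the black-capped jar is at (447,280). The bin is on the left and the case on the right.

World positions (x, y):

| Thing | x | y |
|---|---|---|
| Nut A | 0.657 | 0.072 |
| Nut B | 0.597 | 0.112 |
| Nut C | 0.4655 | 0.0265 |
| Jar | about 0.535 | about 0.04 |
| Left cover edge | – | about 0.18 |

I'll push with the fingertips set about 10 mm apart, jaw axis along x, so a nut nests against both tips.

move_arm(
  moves=[
    [[27, 56, 0], [0, 0, 0.14], 0.11],
    [[54, 112, 0], [0, 0, 0.28], 0.11],
    [[82, 168, 0], [0, 0, 0.42], 0.11],
    [[109, 224, 0], [0, 0, 0.56], 0.11],
    [[136, 280, 0], [0, 0, 0.7], 0.11],
  ],
)

```text
time_s: 1.38
position: [0.3309, -0.286, 0.2479]
tcp_rot: [-0.682, 0.682, -0.187, 0.188]
force: [0.3, -0.3, 0.5]
grip_width: 0.468
```

move_arm(
  moves=[
    [[27, 56, 0], [0, 0, 0.1], 0.11],
    [[54, 112, 0], [0, 0, 0.2], 0.11],
    [[82, 168, 0], [0, 0, 0.31], 0.11],
    [[109, 224, 0], [0, 0, 0.42], 0.11],
    [[136, 278, 0], [0, 0, 0.52], 0.11],
  ],
)

```text
time_s: 2.0
position: [0.4671, -0.0076, 0.248]
tcp_rot: [-0.707, 0.707, -0.006, 0.006]
force: [0.4, -1.7, -0.0]
grip_width: 0.11
```

move_arm(
  moves=[
    [[0, -1, -50], [0, 0, 0], 0.11],
    [[-1, -2, -100], [0, 0, 0], 0.11],
    [[-1, -2, -140], [0, 0, 0], 0.11],
    [[-1, -2, -160], [0, 0, 0], 0.11],
    [[-1, -2, -167], [0, 0, 0], 0.11],
  ],
)

```text
time_s: 2.62
position: [0.4646, -0.0115, 0.0796]
tcp_rot: [0.707, -0.707, 0.008, -0.007]
force: [0.2, 0.1, 0.4]
grip_width: 0.111
```

```bash
python3 - <<'E'
from h import *
s=sensors.state();print(s["position"],s["force"])
a=eyes.read_camera("scene")[180:330,240:440];b=eyes.read_camera("wrist")
a=cv2.resize(a,None,fx=2,fy=2,interpolation=2);b=cv2.resize(b,(400,300))
save(np.hstack([a,b]),"pre.png")
E
```

```text
[ 0.46464049 -0.01150689  0.07957117] [0.18775243 0.09442222 0.40394901]
```

View pics/pre.png

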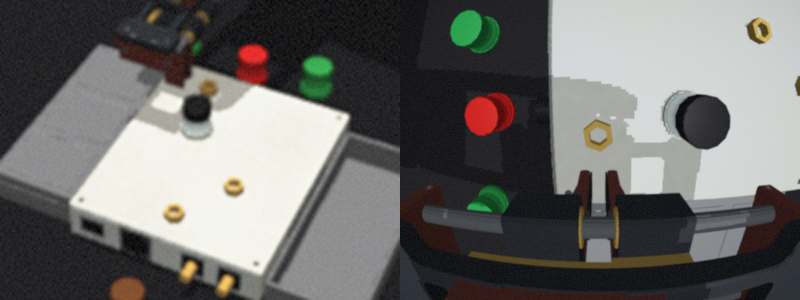

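The left half (scene crop) and right half (wrist) show the fingertips just behind nut C, which is at (598,135) and in line with the gap. The jar stands well aside at (703,120). Now I'll push nut C, drifting slightly towards +x.

move_arm(
  moves=[
    [[0, 8, 0], [0, 0, 0], 0.11],
    [[0, 18, 0], [0, 0, 0], 0.11],
    [[2, 38, 0], [0, 0, 0], 0.11],
    [[4, 62, 0], [0, 0, 0], 0.11],
    [[6, 86, 0], [0, 0, 0], 0.11],
  ],
)

```text
time_s: 3.35
position: [0.4717, 0.0757, 0.0814]
tcp_rot: [0.707, -0.707, 0.007, -0.008]
force: [0.1, -0.7, 0.3]
grip_width: 0.107
```

move_arm(
  moves=[
    [[2, 25, 0], [0, 0, 0], 0.11],
    [[4, 52, 0], [0, 0, 0], 0.11],
    [[6, 80, 0], [0, 0, 0], 0.11],
    [[6, 110, 0], [0, 0, 0], 0.11],
    [[6, 140, 0], [0, 0, 0], 0.11],
  ],
)

```text
time_s: 3.98
position: [0.4773, 0.2161, 0.0814]
tcp_rot: [0.707, -0.707, 0.007, -0.008]
force: [-0.1, 1.2, -0.5]
grip_width: 0.11
```

```bash
python3 - <<'E'
from h import *
s=sensors.state();print(s["position"],s["force"])
a=eyes.read_camera("scene")[180:360,240:480];b=eyes.read_camera("wrist")
a=cv2.resize(a,(400,300),interpolation=2);b=cv2.resize(b,(400,300))
save(np.hstack([a,b]),"c1.png")
E
```

```text
[0.47732315 0.21614693 0.08139183] [-0.12186185  1.20609485 -0.47202422]
```

View pics/c1.png

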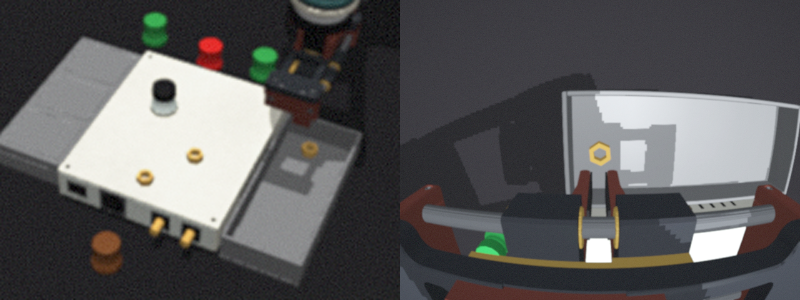

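Nut C lies in the bin at (600,153) in the wrist half. Next is nut B.

move_arm(
  moves=[
    [[0, 0, 45], [0, 0, 0], 0.11],
    [[25, -35, 65], [0, 0, 0], 0.11],
    [[60, -75, 65], [0, 0, 0], 0.11],
    [[95, -110, 65], [0, 0, 0], 0.11],
    [[120, -141, 65], [0, 0, 0], 0.11],
  ],
)

```text
time_s: 4.7
position: [0.5986, 0.0714, 0.1463]
tcp_rot: [-0.707, 0.707, -0.007, 0.008]
force: [0.8, 0.3, -0.1]
grip_width: 0.111
```

move_arm(
  moves=[
    [[0, 0, -30], [0, 0, 0], 0.11],
    [[0, 0, -55], [0, 0, 0], 0.11],
    [[0, 0, -65], [0, 0, 0], 0.11],
    [[0, 0, -66], [0, 0, 0], 0.11],
    [[0, 0, -66], [0, 0, 0], 0.11],
  ],
)

```text
time_s: 5.32
position: [0.5979, 0.0734, 0.0806]
tcp_rot: [-0.707, 0.707, -0.007, 0.008]
force: [0.4, 0.3, 0.7]
grip_width: 0.107
```

```bash
python3 - <<'E'
from h import *
s=sensors.state();print(s["position"],s["force"])
a=eyes.read_camera("scene")[180:360,240:480];b=eyes.read_camera("wrist")
a=cv2.resize(a,(400,300),interpolation=2);b=cv2.resize(b,(400,300))
save(np.hstack([a,b]),"preB.png")
E
```

```text
[0.59788339 0.0734295  0.08056729] [0.36520769 0.33138268 0.6823627 ]
```

View pics/preB.png

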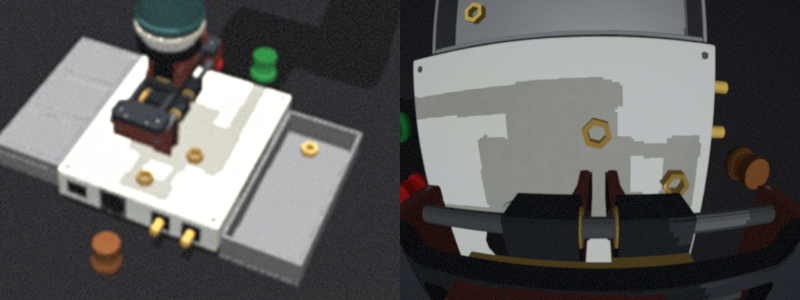

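Nut B is centred on the gap at (597,133) in the wrist half, so I'll push it.

move_arm(
  moves=[
    [[0, 8, 0], [0, 0, 0], 0.11],
    [[0, 18, 0], [0, 0, 0], 0.11],
    [[0, 36, 0], [0, 0, 0], 0.11],
    [[0, 56, 0], [0, 0, 0], 0.11],
    [[0, 78, 0], [0, 0, 0], 0.11],
  ],
)

```text
time_s: 6.05
position: [0.5972, 0.1532, 0.0796]
tcp_rot: [0.707, -0.707, 0.007, -0.007]
force: [-0.6, 0.2, 0.3]
grip_width: 0.109
```

move_arm(
  moves=[
    [[0, 25, 0], [0, 0, 0], 0.11],
    [[0, 50, 0], [0, 0, 0], 0.11],
    [[0, 70, 0], [0, 0, 0], 0.11],
    [[0, 70, 20], [0, 0, 0], 0.11],
    [[0, 70, 65], [0, 0, 0], 0.11],
  ],
)

```text
time_s: 6.68
position: [0.5952, 0.2221, 0.143]
tcp_rot: [-0.707, 0.708, -0.009, 0.005]
force: [0.8, -0.2, 1.2]
grip_width: 0.11
```

move_arm(
  moves=[
    [[10, -40, 0], [0, 0, 0], 0.11],
    [[25, -80, 0], [0, 0, 0], 0.11],
    [[40, -125, 0], [0, 0, 0], 0.11],
    [[55, -165, 0], [0, 0, 0], 0.11],
    [[60, -186, 0], [0, 0, 0], 0.11],
  ],
)

```text
time_s: 7.3
position: [0.6581, 0.0341, 0.1446]
tcp_rot: [-0.707, 0.707, -0.008, 0.008]
force: [-0.5, 1.1, 0.2]
grip_width: 0.109
```

move_arm(
  moves=[
    [[0, 0, -30], [0, 0, 0], 0.11],
    [[0, 0, -55], [0, 0, 0], 0.11],
    [[0, 0, -64], [0, 0, 0], 0.11],
    [[0, 0, -65], [0, 0, 0], 0.11],
    [[0, 0, -65], [0, 0, 0], 0.11],
  ],
)

```text
time_s: 7.92
position: [0.6579, 0.0358, 0.0805]
tcp_rot: [0.707, -0.707, 0.007, -0.008]
force: [-0.3, 0.1, -0.1]
grip_width: 0.112
```

```bash
python3 - <<'E'
from h import *
s=sensors.state();print(s["position"],s["force"])
a=eyes.read_camera("scene")[180:360,240:480];b=eyes.read_camera("wrist")
a=cv2.resize(a,(400,300),interpolation=2);b=cv2.resize(b,(400,300))
save(np.hstack([a,b]),"preA.png")
E
```

```text
[0.6579293  0.03578156 0.08053159] [-0.25975079  0.05299803 -0.14586576]
```

View pics/preA.png

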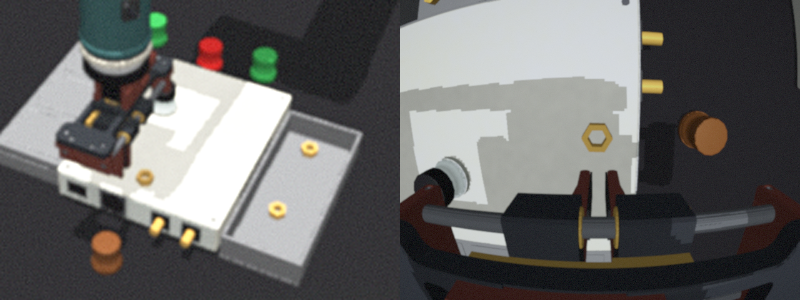

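Nut B is in the bin at scene-crop (277,209), and nut A is centred ahead of the gap at (597,137). I'll push it with a slight drift towards −x, then lift and retreat.

move_arm(
  moves=[
    [[0, 8, 0], [0, 0, 0], 0.11],
    [[0, 18, 0], [0, 0, 0], 0.11],
    [[-1, 36, 0], [0, 0, 0], 0.11],
    [[-2, 58, 0], [0, 0, 0], 0.11],
    [[-3, 82, 0], [0, 0, 0], 0.11],
  ],
)

```text
time_s: 8.65
position: [0.6541, 0.1194, 0.0796]
tcp_rot: [0.707, -0.707, 0.007, -0.007]
force: [0.2, 0.4, 0.3]
grip_width: 0.107
```

move_arm(
  moves=[
    [[-2, 25, 0], [0, 0, 0], 0.11],
    [[-3, 50, 0], [0, 0, 0], 0.11],
    [[-4, 77, 0], [0, 0, 0], 0.11],
    [[-4, 104, 0], [0, 0, 0], 0.11],
    [[-4, 104, 15], [0, 0, 0], 0.11],
  ],
)

```text
time_s: 9.28
position: [0.6489, 0.224, 0.0938]
tcp_rot: [-0.707, 0.707, -0.007, 0.005]
force: [0.5, -0.3, 0.0]
grip_width: 0.107
```

move_arm(
  moves=[
    [[0, 0, 45], [0, 0, 0], 0.11],
    [[0, 0, 100], [0, 0, 0], 0.11],
    [[0, 40, 140], [0, 0, 0], 0.11],
    [[0, 90, 150], [0, 0, 0], 0.11],
    [[0, 130, 150], [0, 0, 0], 0.11],
  ],
)

```text
time_s: 9.9
position: [0.6512, 0.3528, 0.2479]
tcp_rot: [0.708, -0.706, 0.006, -0.009]
force: [-0.3, -0.1, 0.3]
grip_width: 0.112
```

```bash
python3 - <<'E'
from h import *
s=sensors.state();print(s["time_s"],s["position"],s["force"])
a=eyes.read_camera("scene")[160:385,240:540];b=eyes.read_camera("top")[130:355,180:400]
a=cv2.resize(a,(400,300),interpolation=2);b=cv2.resize(b,(400,409),interpolation=2)[:300*409//300]
a=cv2.copyMakeBorder(a,0,109,0,0,0)
save(np.hstack([a,b]),"end.png")
E
```

```text
9.9 [0.65117529 0.35280872 0.24793095] [-0.25982322 -0.05815978  0.31566304]
```

View pics/end.png

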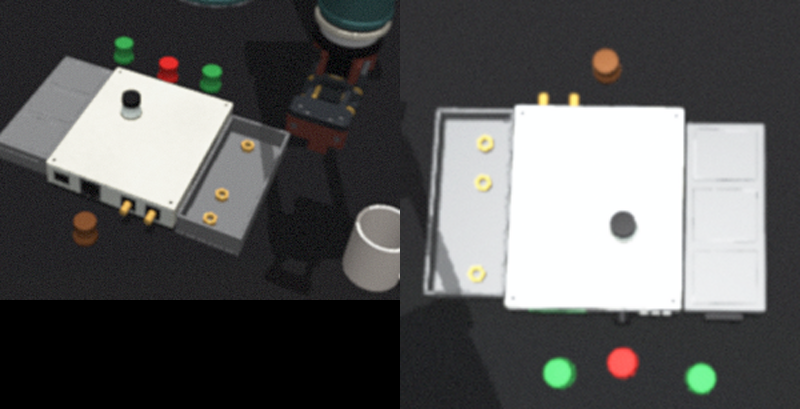

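All three nuts lie flat in the bin, at (485,143), (483,182) and (477,273) in the top half. The jar is still standing at (623,224), which is (302.6,253) in the full picture and matches where it started. The bin looks unmoved.

```bash
python3 -c "
from rig import env
env.sign_off()"
```

```text
the job is handed in; nothing more can be done
```

All three brass nuts are in the bin, and I handed the job in at about 10 s of the 45 s allowed. I pushed each one across the cover and over its left edge with the fingertips held about 10 mm apart, and never pinched or lifted one.

- **Nuts:** the final scene and top pictures show all three lying flat in the bin.
- **Jar:** it is still standing on the cover at its starting pixel position.
- **Everything else:** the bin, case and the brown, red and green look-alikes look unmoved. I judged this by eye and did not measure it. I did not look at the multimeter again after the first picture.
- **Forces:** the readings at the end of each move were all under 2 N per axis, and no check failed.
- **Early measurements:** my colour-based fits for the cover outline and jar cap gave no usable result. I read those positions by hand from the enlarged crop instead. The network's nut positions from the two cameras differed by up to 14 mm, so I used colour centroids, which agreed to about 3 mm.

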